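Tip the roasted chestnuts out of the tilting pan into the pot

TASK

Slide the low steel pot along the table, without lifting it, until it stands against the front of the roaster's base, centred below the pan's pouring lip. Then swing the lever to tip the pan over until all six chestnuts have dropped into the pot, and swing the lever back until the pan is level again, down on its base. All the chestnuts end up in the pot, which stays where it is, and the other things on the table are left alone.

Things in the scene. Friction and masses are not known exactly. Their poses are not given: they have to be found in the camera images.
- roaster: bench-top tilting roaster, fixed: steel base box 116 (x) x 182 (y) x 52 mm high with a hinged pan on it. Origin on the table under the base; z up. -y is the pouring side: the base's flat front face is at y = -0.080; hinge brackets at x = +-0.061 overhang it to y = -0.106, above z = 0.087 only. -x is the side with the knob panel and the lever.
- pan (a joint): tilt of the pan, rad: 0 = level on the base; grows as it tips towards the roaster's -y, to 1.9 at the stop. The hinge is stiff (0.45 N m): the pan mostly stays where it is left. An open steel trough, 92 mm wide, 65 mm deep inside, its -y end a 44 degree slope up to the pouring lip. Tipped, its rear end stands 0.30 m above the table, within 49 mm of the roaster's x = 0.
- pan_hinge (a point): a point on the pan's hinge axis, midway between the brackets, 105 mm above the table, at (0, -0.090, 0.105) in the roaster's frame; its x axis lies along the hinge, and its axes are the roaster's (it does not turn with the pan).
- lever_grip (a point): middle of the lever's grip, turns with the pan: black horizontal bar 17 mm thick, 78 mm long, along the roaster's x, with a 23 mm end disc at its -x end; on a 150 mm lever, at x = -0.136 from pan_hinge. Pan level: the lever leans 0.9 rad from vertical to the roaster's +y (grip 0.198 m above the table); it passes the top (0.255 m); pan fully tipped: leans 1.0 rad to -y.
- pan_lip (a point): middle of the pan's pouring lip edge (92 mm wide), turning with the pan; pan level: 0.129 m above the table and 14 mm out from the hinge; fully tipped: about 0.084 m above the table and 18 mm out.
- pot_spot (a point): on the table below the lip, at (0, -0.154, 0) in the roaster's frame and with its axes: where the pot's centre belongs (pot rim then about 5 mm from the base's front face).
- pot: low round steel pot, open at the top, no handle, 137 mm outside diameter, 59 mm high, wall about 10 mm with its turned rim, 0.42 kg; loose on the table. Origin: centre of its underside, z up.
- chestnut_1: roasted chestnut, dark brown, 32 mm across and 29 mm high with a flat pale underside and a blunt tip, 14 g; starts in the pan. Origin: centre of its flat underside, z to the tip.
- chestnut_2: roasted chestnut, dark brown, 32 mm across and 29 mm high with a flat pale underside and a blunt tip, 14 g; starts in the pan. Origin: centre of its flat underside, z to the tip.
- chestnut_3: roasted chestnut, dark brown, 32 mm across and 29 mm high with a flat pale underside and a blunt tip, 14 g; starts in the pan. Origin: centre of its flat underside, z to the tip.
- chestnut_4: roasted chestnut, dark brown, 32 mm across and 29 mm high with a flat pale underside and a blunt tip, 14 g; starts in the pan. Origin: centre of its flat underside, z to the tip.
- chestnut_5: roasted chestnut, dark brown, 32 mm across and 29 mm high with a flat pale underside and a blunt tip, 14 g; starts in the pan. Origin: centre of its flat underside, z to the tip.
- chestnut_6: roasted chestnut, dark brown, 32 mm across and 29 mm high with a flat pale underside and a blunt tip, 14 g; starts in the pan. Origin: centre of its flat underside, z to the tip.
- shaker: bystander: spice shaker with dark cap, 58 mm across, 101 mm high, loose. Origin: centre of its underside.
- jar_lid: bystander: yellow jar lid lying flat, 54 mm across, 12 mm high, loose. Origin: centre of its underside.

How it is judged (in metres and radians):
On the way, in this order (a step that is already met when the one before it is completed fails the run):
1. the pot stands against the base, centred under the lip, with the pan still level (x of pot in the frame of pot_spot between -0.025 and 0.025 m and y of pot in the frame of pot_spot above -0.02 m and angle between pot's own z axis and vertical below 0.06 rad and value of joint pan below 0.1 rad), for 0.2 s.
2. the pan is tipped over and all six chestnuts are in the pot in its place (value of joint pan above 1 rad and x of pot in the frame of pot_spot between -0.025 and 0.025 m and y of pot in the frame of pot_spot above -0.02 m and angle between pot's own z axis and vertical below 0.06 rad and horizontal distance between each of chestnut_1, chestnut_2, chestnut_3, chestnut_4, chestnut_5, chestnut_6 and pot below 0.06 m and height (world z) of each of chestnut_1, chestnut_2, chestnut_3, chestnut_4, chestnut_5, chestnut_6 below 0.066 m), for 0.2 s.
At the end, for the whole second after the job is handed in: The pan is level on its base again (tilt under 0.06 rad); the pot stands upright on the table within 25 mm sideways of the middle of the lip and no more than 25 mm from the base's front face, at rest; all six chestnuts lie inside the pot, below its rim (value of joint pan below 0.06 rad and x of pot in the frame of pot_spot between -0.025 and 0.025 m and y of pot in the frame of pot_spot above -0.02 m and angle between pot's own z axis and vertical below 0.06 rad and horizontal distance between each of chestnut_1, chestnut_2, chestnut_3, chestnut_4, chestnut_5, chestnut_6 and pot below 0.06 m and height (world z) of each of chestnut_1, chestnut_2, chestnut_3, chestnut_4, chestnut_5, chestnut_6 below 0.066 m and linear speed of pot below 0.02 m/s); the robot touches nothing.
It fails at once if the pot is lifted off the table or tipped (height (world z) of pot above 0.015 m or angle between pot's own z axis and vertical above 0.2 rad).
It fails at once if the shaker is moved (distance of shaker from where it was at the start of the episode above 0.03 m).
It fails at once if the jar lid is moved (distance of jar_lid from where it was at the start of the episode above 0.03 m).
It also fails if it takes over 70 s, if anything falls off the work surface, if the arm or the gripper's body presses on something with over 40 N, if the wrist force passes 120 N, or if a joint passes its speed limit or range.

ROBOT

A 7-joint arm with a two-finger parallel gripper is mounted at the origin on a cart in front of the work surface, level with it; the furniture and walls round the work are solid. World frame = base frame: x ahead of the robot, y to its left, z up, the work surface at z = 0. Lengths are in m, angles in degrees, forces in N, time in s.
With the tool pointing down it reaches from about 0.425 to 0.825 m from the base axis. Payload 3.6 kg.
Tool frame: the origin (TCP) lies midway between the tips of the shut fingers; the grasp point (between the pads) lies 19 mm behind it; z points along the fingers, y is the line along which they close (so a half turn about z gives the same grasp; the last joint's range is limited). The gripper opens to 93 mm and grips with 3 to 60 N. Pads are 15 mm wide; open, the fingers measure 128 mm over their backs; the gripper's body (75 mm by 188 mm) begins 65 mm behind the grasp point.
Start: joints at [-68.841, 35.231, -0.722, 81.555, 0.464, 63.22, -2.315], TCP at [0.251, 0.6, 0.219] pointing down, gripper open.
Joint ranges: [-178.69, 178.69], [-17.37, 117.87], [-77.05, 75.6], [15.02, 138.74], [-78.02, 258.01], [0.78, 113.62], [-162.83, 162.83]. Speed limits (degrees/s): [159.86, 159.86, 180, 180, 180, 180, 180].

INTERFACE

Orientations are given as [roll, pitch, yaw] about the fixed x, y, z axes, in that order (R = Rz(yaw) Ry(pitch) Rx(roll)).
In Python, from bench import state, snapshot, close_job gives the robot as it stands. The module is installed in compiled form; this text tells all that it offers.
- The arm moves only by the tool arm_command, never from a script. Its argument "rows" is one flat list of numbers, 5 for each row, row after row: the gripper command: -1 is shut, 1 is fully open, values between are in proportion, then the shift along the tool's x, y, z in mm, then the turn about the tool's z in degrees. In form: [grip, dx, dy, dz, roll, grip, dx, dy, dz, roll, ...]. A call has 1 to 20 rows; each row is the pose to reach, as a shift and turn from the pose commanded when the call began, along the tool's axes at that moment; what a row does not reach only later rows make up. A row lasts 1/12 s, in which the tool goes at most 41.7 mm and 7.16 degrees, less where a joint would pass 70% of its speed; a pose out of reach is approached as far as the arm can. A call with a gripper value outside its range is refused whole. The fingers move at their own pace and stop on an object; "grip_force" is the grip in N (left out, the last holds). Time passes only in rows, so rows that repeat a pose let the fingers close. It gives the time, the measured TCP pose, the force, the opening and the grip force at its end, in the units of the state.
- state(): the state, without advancing time (a new reading comes with each control period).
- snapshot(name): name is "scene" or "top"; returns a dict with "img" (400x640x3 uint8, blue, green, red), "vfov" (degrees; the focal length in pixels is half the picture's height over the tangent of half this angle, whatever the lens; pixels are square), "cx", "cy" (the principal point, pixels), "T" (4x4, takes a point from camera to world coordinates). Camera axes: x right, y down, z forward; pixel columns grow to the right and rows downward; lengths in m; the calibration is good to about 2 mm. A picture is of the moment at which its call begins. There is no depth.
- close_job(): hands the job in; it is judged then, once.
The state is a dict: "clock": time; "joint_positions": joint angles; "dq": joint speeds; "joint_efforts": joint torques, N m; "eef_pos": TCP position; "tool_rot": TCP orientation; "wrist_force": force on the tool from outside, world axes, zero at the start; "moment": the same for the moment, N m; "grip_width": finger opening in m; "grip_force": force on a finger pad.
Only numpy, scipy, OpenCV 4.12 (cv2) and the standard library are available. Lean on these libraries where they do the work, as an engineer would, in place of code of your own. Each camera call takes 0.05 s, during which the arm holds its last target. There are 200 camera calls.

## Working session

There is one attempt and no reset: what is moved stays moved. The work goes in short steps, Python scripts to look and compute and a tool call to move; the robot and the scene stay as the last step left them, time stands still between calls to the robot, and variables do not carry over. Pictures are saved under pics/ and viewed, at most 10 in all, crops included, and the job is handed in when it is done.

Besides the shell and the picture viewer there is one more tool, called after "Call:" as name(argument=value, ...) on one line, values as JSON. arm_command: Moves the arm, as the interface text tells. Its arguments: {"type":"object","properties":{"rows":{"type":"array","items":{"type":"number"}},"grip_force":{"type":"number"}},"required":["rows"]}

```bash
mkdir -p pics; python3 - <<'E'
from bench import state,snapshot
import cv2,pickle
s=state();print({k:s[k] for k in('clock','eef_pos','tool_rot','wrist_force','grip_width')})
d={}
for n in('scene','top'):
    d[n]=snapshot(n);cv2.imwrite(f'pics/{n}0.png',d[n]['img']);print(n,d[n]['vfov'],d[n]['cx'],d[n]['cy'],d[n]['T'])
pickle.dump(d,open('d0.pkl','wb'))
E
```

```text
{'clock': 0.0, 'eef_pos': array([0.25029653, 0.59901049, 0.21748076]), 'tool_rot': array([-1.79853040e+02,  2.79785346e-03,  1.57325684e+02]), 'wrist_force': array([ 0.16165092, -0.58525459, -0.03632494]), 'grip_width': 0.0926456390606463}
scene 56.359040584619486 326.6684188316789 198.14626230441164 [[-0.84885637 -0.40770227  0.33648435  0.27828585]
 [-0.52854734  0.64377942 -0.55334056  0.55862879]
 [ 0.0089765  -0.64755456 -0.76196621  0.89070871]
 [ 0.          0.          0.          1.        ]]
top 44.975276525147706 324.1561891752922 206.0203004902395 [[ 1.75410492e-03 -9.80242184e-01  1.97793288e-01  3.60286894e-01]
 [-9.99929858e-01  5.97487847e-04  1.18288376e-02 -3.19051670e-02]
 [-1.17133047e-02 -1.97800163e-01 -9.80172380e-01  1.38156067e+00]
 [ 0.00000000e+00  0.00000000e+00  0.00000000e+00  1.00000000e+00]]
```

View pics/scene0.png

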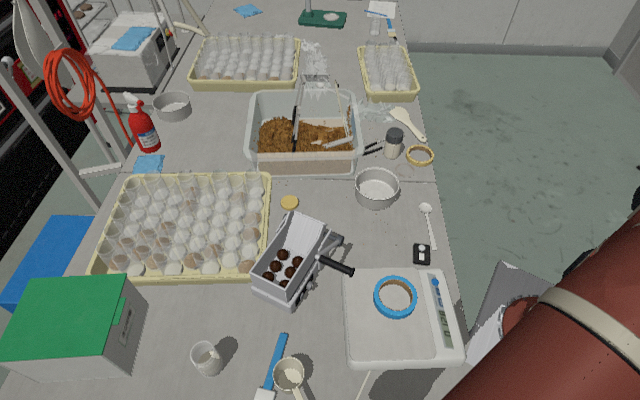

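View pics/top0.png

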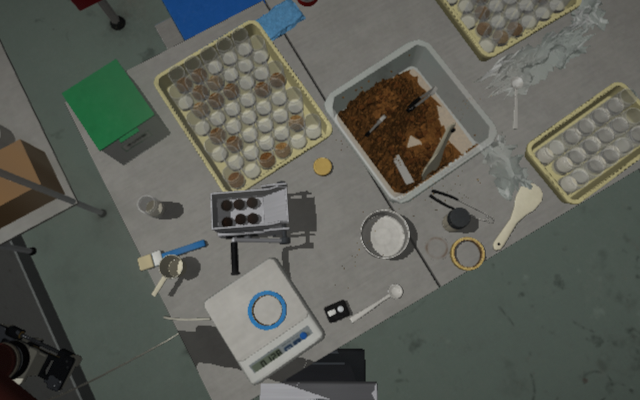

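The scene view shows the roaster near (295,265), lever grip (335,265), pot (377,187), lid (289,202) and shaker (394,143). In the top view, the roaster is at (250,210), grip (235,258), pot (385,235), lid (322,166) and shaker (458,218). The pouring side faces image right, which is world -y. Next I'll enlarge both views.

```bash
cat > h.py <<'E'
import numpy as np,cv2
def ray(d,u,v):
    f=d['img'].shape[0]/2/np.tan(np.radians(d['vfov']/2))
    T=d['T'];r=T[:3,:3]@np.array([(u-d['cx'])/f,(v-d['cy'])/f,1.]);return T[:3,3],r
def onz(d,u,v,z):
    o,r=ray(d,u,v);return o+r*(z-o[2])/r[2]
def tri(d1,p1,d2,p2):
    A=0;b=0
    for d,p in((d1,p1),(d2,p2)):
        o,r=ray(d,*p);r=r/np.linalg.norm(r);M=np.eye(3)-np.outer(r,r);A=A+M;b=b+M@o
    return np.linalg.solve(A,b)
def proj(d,P):
    f=d['img'].shape[0]/2/np.tan(np.radians(d['vfov']/2));T=d['T']
    c=T[:3,:3].T@(np.asarray(P)-T[:3,3]);return c[0]/c[2]*f+d['cx'],c[1]/c[2]*f+d['cy']
def crop(d,name,u0,v0,w,h,k):
    im=cv2.resize(d['img'][v0:v0+h,u0:u0+w],None,fx=k,fy=k,interpolation=cv2.INTER_CUBIC)
    for u in range(u0-u0%20+20,u0+w,20):
        cv2.line(im,((u-u0)*k,0),((u-u0)*k,8),(0,0,255),1);cv2.putText(im,str(u),((u-u0)*k+2,18),0,.35,(0,0,255),1)
    for v in range(v0-v0%20+20,v0+h,20):
        cv2.line(im,(0,(v-v0)*k),(8,(v-v0)*k),(0,0,255),1);cv2.putText(im,str(v),(9,(v-v0)*k+4),0,.35,(0,0,255),1)
    cv2.imwrite(name,im)
E
python3 - <<'E'
from h import *;import pickle
d=pickle.load(open('d0.pkl','rb'))
crop(d['top'],'pics/t1.png',200,150,160,130,5)
crop(d['scene'],'pics/s1.png',240,160,190,150,4)
t=d['top']
for n,u,v,z in(('pot',385,235,.059),('lid',322,166,.012),('shaker',458,218,.1),('hinge',286,210,.105),('grip',235,258,.198),('spoonend',397,290,0),('black',337,310,.01),('scale',265,260,.03),('scale r',326,340,.03)):print(n,onz(t,u,v,z))
E
```

```text
pot [ 0.54561223 -0.18374323  0.059     ]
lid [ 0.75674855 -0.00882384  0.012     ]
shaker [ 0.58587898 -0.37574869  0.1       ]
hinge [0.60701595 0.08627166 0.105     ]
grip [0.46926053 0.20072988 0.198     ]
spoonend [ 0.39790158 -0.22062607  0.        ]
black [ 0.34269021 -0.05151206  0.01      ]
scale [0.4792038  0.14949626 0.03      ]
scale r [ 0.26361739 -0.02122598  0.03      ]
```

View pics/t1.png

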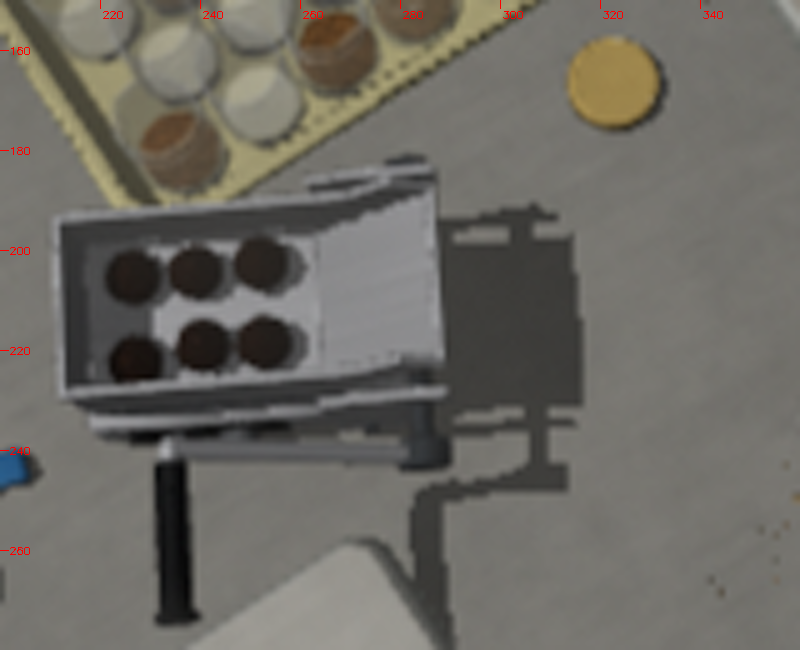

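View pics/s1.png

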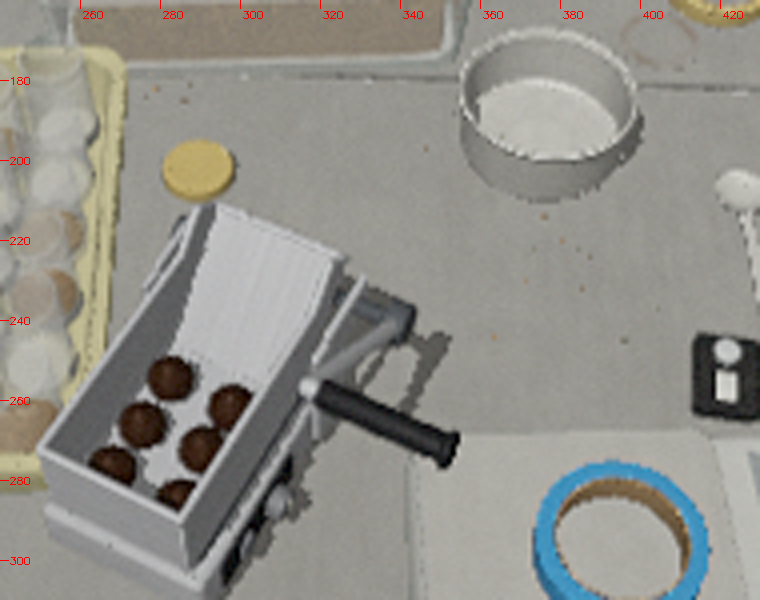

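The pan's lip edge in the top view runs from (285.5,186) to (288,224). The grip runs from the ball at (233.5,240) to the disc at (235.5,274). In the scene view the ball is at (314,256) and the disc at (350,271), and the pot rim centre is near (377,180).

```bash
cat > m.py <<'E'
from h import *;import pickle
d=pickle.load(open('d0.pkl','rb'));t,s=d['top'],d['scene']
b=tri(t,(233.5,241),s,(314,256));e=tri(t,(235.5,273.5),s,(350.5,271));print('ball',b,'disc',e)
v=(e-b)[:2];print('yaw from grip',np.degrees(np.arctan2(-v[1],-v[0])))
for n,a,c,z in(('lip',(285.5,184.5),(288.5,226),.129),('rear',(211.5,194),(213,230),.129)):
    A=onz(t,*a,z);C=onz(t,*c,z);w=(A-C)[:2];print(n,A,C,np.linalg.norm(w),np.degrees(np.arctan2(w[1],w[0])),(A+C)/2)
print('lip tri',tri(t,(285.5,184.5),s,(294,212)),tri(t,(288.5,226),s,(325,224)))
# pot rim top: bright pixels
for n,dd,box in(('top',t,(350,200,420,270)),('scene',s,(345,160,405,215))):
    u0,v0,u1,v1=box;g=cv2.GaussianBlur(cv2.cvtColor(dd['img'],6)[v0:v1,u0:u1],(3,3),0)
    if n=='top':
        c=cv2.HoughCircles(cv2.resize(g,None,fx=4,fy=4,interpolation=2),cv2.HOUGH_GRADIENT,1,20,param1=100,param2=30,minRadius=70,maxRadius=120)
        for q in c[0][:3]:
            P=onz(t,q[0]/4+u0,q[1]/4+v0,.059);Q=onz(t,(q[0]+q[2])/4+u0,q[1]/4+v0,.059);print('pot',q/4+[u0,v0,0],P,'r',np.linalg.norm(P-Q))
print('pot left/right scene',onz(s,354.5,184,.059),onz(s,399.5,184,.059))
E
python3 m.py
```

```text
ball [0.51595269 0.20772102 0.19788401] disc [0.4338914  0.19852505 0.19873394]
yaw from grip 6.394016902925716
lip [0.6717614  0.08659376 0.129     ] [0.55959154 0.07673561 0.129     ] 0.11260222733073634 5.022585450725133 [0.61567647 0.08166469 0.129     ]
rear [0.64591945 0.28360983 0.129     ] [0.54898655 0.27500598 0.129     ] 0.09731399216058619 5.072333727541653 [0.597453  0.2793079 0.129    ]
lip tri [0.67003334 0.08601689 0.12005025] [0.56625207 0.07892158 0.12842546]Traceback (most recent call last):
  File "m.py", line 13, in <module>
    for q in c[0][:3]:
             ~^^^
TypeError: 'NoneType' object is not subscriptable
```

```bash
cat > go.py <<'E'
import sys,numpy as np
from bench import state
from scipy.spatial.transform import Rotation as R
s=state();r=R.from_euler('xyz',s['tool_rot'],degrees=True)
print('clock %.2f'%s['clock'],np.round(s['eef_pos'],4),np.round(s['tool_rot'],2),'F',np.round(s['wrist_force'],1),'w %.4f'%s['grip_width'],'j',np.round(s['joint_positions'],0))
for a in sys.argv[1:]:
    t=np.array(eval(a));print(a,'shift mm',np.round(r.inv().apply(t[:3]-s['eef_pos'])*1000,1),'turn %.1f'%((s['tool_rot'][2]-t[3]+180)%360-180))
E
python3 go.py .5,.3,.36,0 .546,-.247,.20,0
python3 - <<'E'
from h import *;import pickle
d=pickle.load(open('d0.pkl','rb'));t=d['top']
u0,v0=355,205;g=cv2.cvtColor(t['img'],6)[v0:265,u0:415]
e=cv2.Canny(cv2.resize(g,None,fx=4,fy=4,interpolation=2),60,150)
for rmin,rmax in((75,92),(92,112)):
    c=cv2.HoughCircles(cv2.resize(g,None,fx=4,fy=4,interpolation=2),cv2.HOUGH_GRADIENT,1,20,param1=100,param2=12,minRadius=rmin,maxRadius=rmax)
    if c is not None:
        for q in c[0][:3]:print(q/4+[u0,v0,0],onz(t,q[0]/4+u0,q[1]/4+v0,.059),'r',np.linalg.norm(onz(t,q[0]/4+u0,q[1]/4+v0,.059)-onz(t,(q[0]+q[2])/4+u0,q[1]/4+v0,.059)))
s=d['scene'];print(onz(s,355,183,.059),onz(s,399.5,183,.059),onz(s,377,167,.059),onz(s,377,199.5,.059))
E
```

```text
clock 0.10 [0.2503 0.5991 0.2176] [-179.87    0.    157.33] F [0.4 0.4 0.2] w 0.0934 j [-69.  35.  -1.  82.   0.  63.  -2.]
.5,.3,.36,0 shift mm [-345.7 -180.1 -141.9] turn 157.3
.546,-.247,.20,0 shift mm [-598.9 -666.7   19.2] turn 157.3
[384.125      233.625       22.85000038] [ 0.5494329  -0.18142267  0.059     ] r 0.06287315473634039
[390.125      235.625       19.54999924] [ 0.54387868 -0.19779874  0.059     ] r 0.05373731473765441
[384.625      239.375       19.54999924] [ 0.53348339 -0.18243285  0.059     ] r 0.053668973194007624
[385.375      234.375       24.45000076] [ 0.54734854 -0.18481541  0.059     ] r 0.06724818126197589
[381.375      237.375       23.17499924] [ 0.53902099 -0.17362582  0.059     ] r 0.06367713622350728
[381.375      231.125       26.20000076] [ 0.55639108 -0.17400175  0.059     ] r 0.07216893502149688
[ 0.6048589  -0.14245242  0.059     ] [ 0.49067192 -0.21487043  0.059     ] [ 0.57962152 -0.23963567  0.059     ] [ 0.51867617 -0.11958     0.059     ]
```

Call:
arm_command(rows=[0.2, -80, -40, -142, 14, 0.2, -160, -80, -142, 28, 0.2, -240, -120, -142, 42, 0.2, -300, -160, -142, 56, 0.2, -346, -180, -142, 70, 0.2, -346, -180, -142, 84, 0.2, -346, -180, -142, 90, 0.2, -346, -180, -142, 90, 0.2, -346, -180, -142, 90, 0.2, -346, -180, -142, 90, 0.2, -346, -180, -142, 90, 0.2, -346, -180, -142, 90, 0.2, -346, -180, -142, 90, 0.2, -346, -180, -142, 90])

```text
clock: 1.27
eef_pos: [0.5004, 0.2999, 0.36]
tool_rot: [-180.0, 0.1, 67.2]
wrist_force: [0.2, 0.1, -1.0]
grip_width: 0.0556
grip_force: 0.0
```

```bash
python3 go.py .5475,-.246,.20,0 .5475,-.246,.033,0
```

```text
clock 1.27 [0.5004 0.2999 0.36  ] [-1.7996e+02  7.0000e-02  6.7210e+01] F [ 0.2  0.1 -1. ] w 0.0556 j [-49.  25.  25.  80. -11.  78. -46.]
.5475,-.246,.20,0 shift mm [-484.8  255.   160.4] turn 67.2
.5475,-.246,.033,0 shift mm [-484.6  255.1  327.4] turn 67.2
```

Call:
arm_command(rows=[0.2, -36, 19, 0, 7, 0.2, -72, 38, 0, 14, 0.2, -108, 57, 0, 21, 0.2, -144, 76, 0, 28, 0.2, -180, 95, 0, 35, 0.2, -216, 114, 10, 42, 0.2, -252, 133, 20, 49, 0.2, -288, 152, 40, 56, 0.2, -324, 170, 60, 63, 0.2, -360, 190, 80, 67.2, 0.2, -396, 208, 100, 67.2, 0.2, -432, 227, 120, 67.2, 0.2, -468, 246, 140, 67.2, 0.2, -485, 255, 160, 67.2, 0.2, -485, 255, 160, 67.2, 0.2, -485, 255, 160, 67.2, 0.2, -485, 255, 160, 67.2, 0.2, -485, 255, 160, 67.2])

```text
clock: 2.77
eef_pos: [0.5499, -0.2434, 0.2013]
tool_rot: [-179.9, -0.1, 0.3]
wrist_force: [1.5, 0.4, 1.0]
grip_width: 0.056
grip_force: 0.0
```

```bash
python3 go.py .5475,-.246,.033,0; python3 - <<'E'
from h import *;from bench import snapshot
s=snapshot('scene');t=snapshot('top')
a=cv2.resize(s['img'][80:240,270:470],None,fx=4,fy=4);a=a[:500]
b=cv2.resize(t['img'][180:300,330:480],None,fx=4,fy=4)
cv2.imwrite('pics/a2.png',np.hstack([cv2.resize(a,(400,300)),cv2.resize(b,(400,300))]))
E
```

```text
clock 2.77 [ 0.5499 -0.2434  0.2013] [-1.7993e+02 -8.0000e-02  3.5000e-01] F [1.5 0.4 1. ] w 0.0560 j [ -2.  37.  40.  92. -26.  61. -44.]
.5475,-.246,.033,0 shift mm [ -2.6   2.8 168.3] turn 0.3
```

View pics/a2.png

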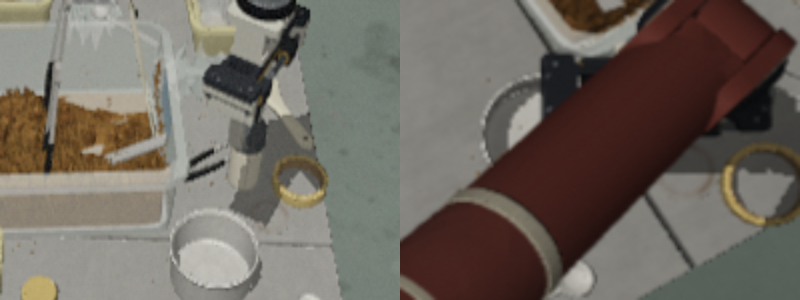

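The gripper hovers over the near wall of the pot and clear of the shaker. The soil tray's corner means I should slide mainly +y first. Next I go down and grip the wall gently.

Call:
arm_command(rows=[0.2, -2.5, 2.5, 40, 0, 0.2, -2.5, 2.5, 75, 0, 0.2, -2.5, 2.5, 105, 0, 0.2, -2.5, 2.5, 130, 0, 0.2, -2.5, 2.5, 150, 0, 0.2, -2.5, 2.5, 163, 0, 0.2, -2.5, 2.5, 167, 0, 0.2, -2.5, 2.5, 167, 0, 0.2, -2.5, 2.5, 167, 0])

```text
clock: 3.62
eef_pos: [0.5473, -0.2483, 0.035]
tool_rot: [179.9, -0.1, 0.2]
wrist_force: [-0.3, -0.8, 0.4]
grip_width: 0.0561
grip_force: 0.0
```

Call:
arm_command(rows=[-0.2, 0, 0, 0, 0, -0.4, 0, 0, 0, 0, -0.6, 0, 0, 0, 0, -0.8, 0, 0, 0, 0, -1, 0, 0, 0, 0, -1, 0, 0, 0, 0, -1, 0, 0, 0, 0, -1, 0, 0, 0, 0, -1, 0, 0, 0, 0], grip_force=8)

```text
clock: 4.37
eef_pos: [0.5462, -0.2473, 0.0336]
tool_rot: [-179.9, 0.0, 0.1]
wrist_force: [-0.5, 1.5, 1.6]
grip_width: 0.0088
grip_force: 8.1
```

```bash
python3 go.py .5475,-.1,.033,0 .625,-.033,.033,0
```

```text
clock 4.37 [ 0.5462 -0.2473  0.0336] [-1.7991e+02  2.0000e-02  1.3000e-01] F [-0.5  1.5  1.6] w 0.0088 j [  4.  48.  32. 101. -36.  42. -36.]
.5475,-.1,.033,0 shift mm [   1.6 -147.3    0.9] turn 0.1
.625,-.033,.033,0 shift mm [  79.3 -214.1    0.9] turn 0.1
```

Call:
arm_command(rows=[-1, 0, -8, 0, 0, -1, 0, -20, 0, 0, -1, 0, -35, 0, 0, -1, 0, -50, 0, 0, -1, 0, -65, 0, 0, -1, 0, -80, 0, 0, -1, 0, -95, 0, 0, -1, 0, -110, 0, 0, -1, 6, -124, 0, 0, -1, 16, -134, 0, 0, -1, 26, -144, 0, 0, -1, 36, -154, 0, 0, -1, 46, -164, 0, 0, -1, 56, -172, 0, 0, -1, 66, -178, 0, 0, -1, 74, -183, 0, 0, -1, 78, -185, 0, 0, -1, 78, -185, 0, 0, -1, 78, -185, 0, 0, -1, 78, -185, 0, 0])

```text
clock: 6.03
eef_pos: [0.6235, -0.0618, 0.0336]
tool_rot: [-179.9, 0.0, 0.1]
wrist_force: [-0.9, 0.5, 3.1]
grip_width: 0.0122
grip_force: 8.8
```

```bash
python3 go.py .625,-.03,.033,0;  python3 - <<'E'
from h import *;from bench import snapshot
import pickle
s=snapshot('scene');t=snapshot('top');pickle.dump({'scene':s,'top':t},open('d1.pkl','wb'))
crop(s,'a.png',240,170,160,130,3);crop(t,'b.png',210,160,160,130,3)
cv2.imwrite('pics/a3.png',cv2.resize(np.hstack([cv2.imread('a.png'),cv2.imread('b.png')]),(800,325)))
E
```

```text
clock 6.03 [ 0.6235 -0.0618  0.0336] [-1.7989e+02  3.0000e-02  1.3000e-01] F [-0.9  0.5  3.1] w 0.0122 j [-16.  50.  34.  96. -37.  46. -54.]
.625,-.03,.033,0 shift mm [  1.6 -31.8   0.6] turn 0.1
```

View pics/a3.png

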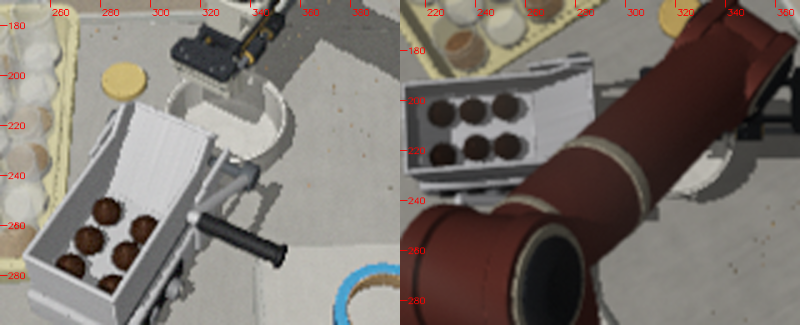

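```bash
python3 - <<'E'
from h import *;import pickle
d=pickle.load(open('d1.pkl','rb'));s=d['scene']
for v in(206,209,212):
    A=onz(s,306.5,v,.059);B=onz(s,357.6,v,.059);print(v,A,B,(A+B)/2,np.linalg.norm(A-B))
# expected rim if centre at (x,y)
for c in((.6235,.002),(.60,.0),(.59,-.003),(.61,.002)):
    a=np.linspace(0,2*np.pi,72);P=np.array([proj(s,(c[0]+.0685*np.cos(q),c[1]+.0685*np.sin(q),.059)) for q in a])
    print(c,P.min(0),P.max(0),proj(s,(*c,.059)))
E
```

```text
206 [0.67884654 0.0107369  0.059     ] [ 0.55476306 -0.06778901  0.059     ] [ 0.6168048  -0.02852605  0.059     ] 0.14684354444424283
209 [0.67269078 0.01989355 0.059     ] [ 0.54942538 -0.05809408  0.059     ] [ 0.61105808 -0.01910027  0.059     ] 0.14586442176903572
212 [0.66661648 0.02892903 0.059     ] [ 0.54415844 -0.04852765  0.059     ] [ 0.60538746 -0.00979931  0.059     ] 0.14489827180840836
(0.6235, 0.002) [300.24031536 193.85008849] [348.61291207 231.91531222] (np.float64(324.4457930891435), np.float64(212.08037133082263))
(0.6, 0.0) [307.55229921 196.64986631] [356.23449542 235.21880853] (np.float64(331.8918444249078), np.float64(215.11611226984974))
(0.59, -0.003) [311.11612175 197.37993436] [359.87557253 236.07870779] (np.float64(335.48420269476907), np.float64(215.90700278928017))
(0.61, 0.002) [304.19989895 195.70423633] [352.77937412 234.10376341] (np.float64(328.49757948661045), np.float64(214.09112159883736))
```

The gripper holds the pot's near wall, and lid, lever and pan are untouched. The pot rim spans u of about 307 to 358 in the scene view, so its centre is near x=0.60. It pivoted about 24 mm toward -x in the weak grip. I'll squeeze harder, which should square the wall to the pads.

Call:
arm_command(rows=[-1, 0, 0, 0, 0, -1, 0, 0, 0, 0, -1, 0, 0, 0, 0, -1, 0, 0, 0, 0, -1, 0, 0, 0, 0, -1, 0, 0, 0, 0], grip_force=50)

```text
clock: 6.63
eef_pos: [0.6224, -0.0619, 0.0337]
tool_rot: [-179.8, 0.2, 0.2]
wrist_force: [-4.3, 1.5, 5.7]
grip_width: 0.0094
grip_force: 47.7
```

```bash
cat > rim.py <<'E'
from h import *;from bench import snapshot
s=snapshot('scene')
# visible right rim & left rim along row band: print bright/dark transitions by difference with first picture
import pickle
d0=pickle.load(open('d0.pkl','rb'))['scene']
df=cv2.absdiff(s['img'],d0['img']).max(2)
for v in(205,208,211,214):
    r=np.where(df[v,295:372]>18)[0]+295;print(v,r.min(),r.max(),end=' | ')
E
python3 rim.py; python3 go.py
```

```text
205 308 371 | 208 300 371 | 211 305 353 | 214 305 355 | clock 6.68 [ 0.6224 -0.0619  0.0338] [-1.7984e+02  1.6000e-01  1.6000e-01] F [-4.8  1.1  6.3] w 0.0092 j [-16.  50.  34.  96. -37.  46. -54.]
```

Call:
arm_command(rows=[-1, 3, -1, 0, 0, -1, 7, -3, 0, 0, -1, 11, -6, 0, 0, -1, 14, -10, 0, 0, -1, 15, -14, 0, 0, -1, 15, -18, 0, 0, -1, 15, -22, 0, 0, -1, 15, -25, 0, 0, -1, 15, -25, 0, 0, -1, 15, -25, 0, 0, -1, 15, -25, 0, 0])

```text
clock: 7.6
eef_pos: [0.6386, -0.0408, 0.0349]
tool_rot: [179.8, -0.0, -0.0]
wrist_force: [-3.3, -4.0, 6.9]
grip_width: 0.0079
grip_force: 49.3
```

```bash
python3 rim.py; python3 go.py;  python3 - <<'E'
from h import *;from bench import snapshot
s=snapshot('scene');crop(s,'pics/a4.png',270,160,120,100,6)
for c in((.62,.027),(.61,.027),(.63,.027),(.625,.033)):
    a=np.linspace(0,2*np.pi,72);P=np.array([proj(s,(c[0]+.0685*np.cos(q),c[1]+.0685*np.sin(q),.059)) for q in a]);print(c,P.min(0),P.max(0))
E
```

```text
205 297 371 | 208 295 371 | 211 299 370 | 214 297 369 | clock 7.65 [ 0.6386 -0.0408  0.0349] [ 1.7984e+02 -5.0000e-02 -1.0000e-02] F [-3.8 -2.7  6.7] w 0.0083 j [-18.  51.  35.  94. -37.  47. -57.]
(0.62, 0.027) [296.18075759 199.80726757] [345.25372438 238.97371128]
(0.61, 0.027) [299.13975444 201.21673511] [348.37026688 240.64118631]
(0.63, 0.027) [293.24085271 198.40649768] [342.15727883 237.31743666]
(0.625, 0.033) [293.46565812 200.43709845] [342.61756186 239.72390027]
```

View pics/a4.png

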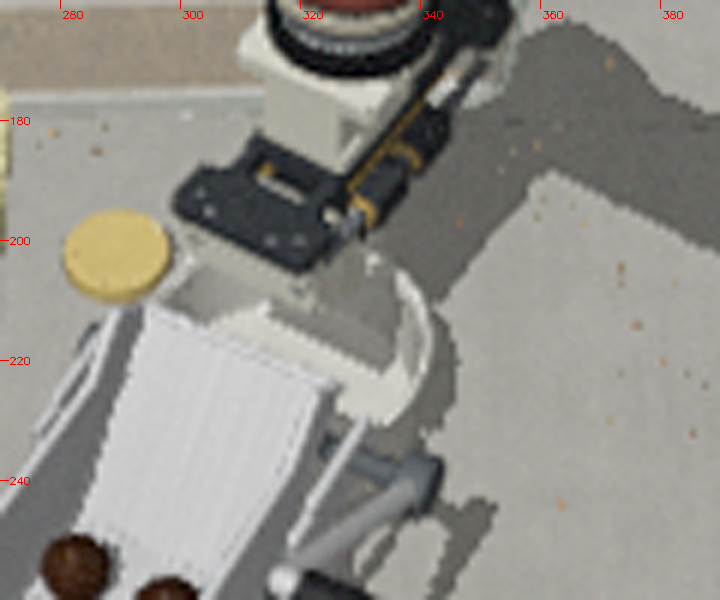

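The rim's left edge is at u of about 295 and its right edge at 341, so the pot centre is near (0.630, 0.024), against a target of (0.624, 0.033). I'll nudge it the last few mm.

Call:
arm_command(rows=[-1, -1, -2, 1, 0, -1, -3, -4, 1, 0, -1, -5, -6, 1, 0, -1, -5, -8, 1, 0, -1, -5, -8, 1, 0, -1, -5, -8, 1, 0, -1, -5, -8, 1, 0])

```text
clock: 8.28
eef_pos: [0.6353, -0.0354, 0.0351]
tool_rot: [179.6, -0.3, -0.2]
wrist_force: [-3.0, -5.5, 10.2]
grip_width: 0.0073
grip_force: 49.4
```

```bash
python3 go.py
```

```text
clock 8.28 [ 0.6353 -0.0354  0.0351] [ 1.7964e+02 -3.2000e-01 -1.6000e-01] F [-3.  -5.5 10.2] w 0.0073 j [-18.  51.  35.  95. -37.  46. -57.]
```

Call:
arm_command(rows=[-0.8, 0, 0, 0, 0, -0.7, 0, 0, 0, 0, -0.5, 0, 0, 0, 0, -0.3, 0, 0, 0, 0, 0, 0, 0, 0, 0, 0.1, 0, 0, 0, 0, 0.1, 0, 0, 0, 0, 0.1, 0, 0, -20, 0, 0.1, 0, 0, -45, 0, 0.1, 0, 0, -75, 0, 0.1, 0, 10, -110, 0, 0.1, -10, 40, -140, 0, 0.1, -20, 70, -170, 0, 0.1, -20, 100, -200, 0, 0.1, -20, 130, -230, 0, 0.1, -40, 150, -260, 0, 0.1, -60, 170, -290, 0, 0.1, -80, 180, -310, 0, 0.1, -80, 180, -310, 0, 0.1, -80, 180, -310, 0], grip_force=10)

```text
clock: 9.95
eef_pos: [0.5535, -0.2117, 0.3446]
tool_rot: [180.0, -0.2, -0.1]
wrist_force: [1.7, 0.4, 0.0]
grip_width: 0.0509
grip_force: 0.0
```

```bash
python3 go.py .475,.203,.36,5.5;  python3 - <<'E'
from h import *;from bench import snapshot
import pickle
s=snapshot('scene');t=snapshot('top');pickle.dump({'scene':s,'top':t},open('d2.pkl','wb'))
crop(s,'a.png',240,170,160,130,3);crop(t,'b.png',210,160,160,130,3)
cv2.imwrite('pics/a5.png',cv2.resize(np.hstack([cv2.imread('a.png'),cv2.imread('b.png')]),(800,325)))
E
```

```text
clock 9.95 [ 0.5535 -0.2117  0.3446] [ 1.7997e+02 -2.2000e-01 -7.0000e-02] F [1.7 0.4 0. ] w 0.0509 j [ -7.  30.  46.  80. -21.  78. -52.]
.475,.203,.36,5.5 shift mm [ -78.9 -414.6  -15.9] turn -5.6
```

View pics/a5.png

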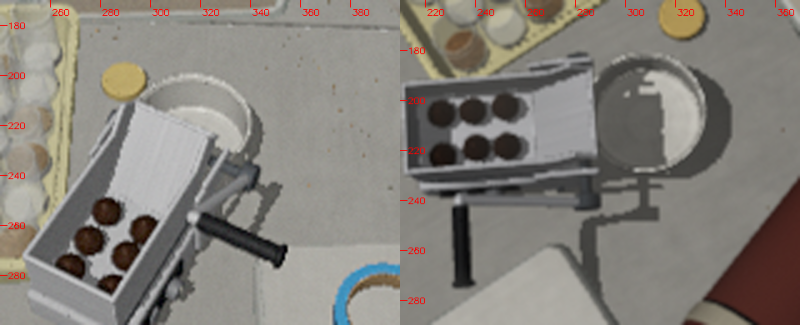

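The pot stands in front of the base with its rim spanning u 284–332 and v 181–229 in the top view. Its centre is about (308,205).

```bash
python3 - <<'E'
from h import *;import pickle
d=pickle.load(open('d2.pkl','rb'));t,s=d['top'],d['scene']
print('pot',onz(t,308,205,.059),onz(t,332,205,.059))
a=np.linspace(0,6.28,72)
for c in((.626,.028),(.63,.03)):
    P=np.array([proj(s,(c[0]+.0685*np.cos(q),c[1]+.0685*np.sin(q),.059)) for q in a]);print(c,P.min(0),P.max(0),'seen top-row ~199, right ~340.5')
y=np.radians(5.5)
for o in((.6125,.1887),(.608,.184)):
    R=lambda p:np.array(o)+np.array([p[0]*np.cos(y)-p[1]*np.sin(y),p[0]*np.sin(y)+p[1]*np.cos(y)])
    print(o,'spot',R((0,-.154)))
    for n,p in(('lipR',(.046,-.104,.129)),('lipL',(-.046,-.104,.129)),('grip',(-.136,.0275,.198)),('disc',(-.175,.0275,.198))):
        w=[*R(p),p[2]];print(n,np.round(w,3),np.round(proj(t,w),1),np.round(proj(s,w),1))
E
```

```text
pot [0.6301091  0.02922253 0.059     ] [ 0.63006649 -0.03785222  0.059     ]
(0.626, 0.028) [294.20782018 199.18542534] [343.21101117 238.24074805] seen top-row ~199, right ~340.5
(0.63, 0.03) [292.61909509 199.06751722] [341.61585865 238.10304524] seen top-row ~199, right ~340.5
(0.6125, 0.1887) spot [0.62726025 0.03540899]
lipR [0.668 0.09  0.129] [284.4 185.8] [292.1 210.6]
lipL [0.577 0.081 0.129] [287.1 219.6] [323.7 223.4]
grip [0.474 0.203 0.198] [234.1 255.9] [333.8 264.1]
disc [0.436 0.199 0.198] [235.1 271.8] [350.7 271.4]
(0.608, 0.184) spot [0.62276025 0.03070899]
lipR [0.664 0.085 0.129] [286.1 187.4] [294.5 210.1]
lipL [0.572 0.076 0.129] [288.8 221.3] [326.2 222.9]
grip [0.47  0.198 0.198] [236.  257.7] [336.8 263.4]
disc [0.431 0.195 0.198] [236.9 273.7] [353.6 270.8]
```

Call:
arm_command(rows=[0.1, 0, -35, -16, -2, 0.1, 0, -70, -16, -4, 0.1, -8, -105, -16, -5.6, 0.1, -16, -140, -16, -5.6, 0.1, -24, -175, -16, -5.6, 0.1, -32, -210, -16, -5.6, 0.1, -40, -245, -16, -5.6, 0.1, -48, -280, -16, -5.6, 0.1, -56, -315, -16, -5.6, 0.1, -64, -350, -16, -5.6, 0.1, -72, -385, -16, -5.6, 0.1, -80, -414, -16, -5.6, 0.1, -80, -414, -16, -5.6, 0.1, -80, -414, -16, -5.6, 0.1, -80, -414, -16, -5.6, 0.1, -80, -414, -16, -5.6])

```text
clock: 11.38
eef_pos: [0.4735, 0.2026, 0.3581]
tool_rot: [179.9, 0.1, 5.6]
wrist_force: [-1.2, -0.7, -0.9]
grip_width: 0.0514
grip_force: 0.0
```

```bash
python3 go.py .471,.2015,.179,5.5
```

```text
clock 11.38 [0.4735 0.2026 0.3581] [1.7992e+02 5.0000e-02 5.6100e+00] F [-1.2 -0.7 -0.9] w 0.0514 j [-56.  20.  44.  91. -14.  75. -94.]
.471,.2015,.179,5.5 shift mm [ -2.4   0.7 179.1] turn 0.1
```

Call:
arm_command(rows=[0.1, -2, 1, 40, 0, 0.1, -2, 1, 80, 0, 0.1, -2, 1, 115, 0, 0.1, -2, 1, 140, 0, 0.1, -2, 1, 160, 0, 0.1, -2, 1, 174, 0, 0.1, -2, 1, 179, 0, 0.1, -2, 1, 179, 0, -0.2, -2, 1, 179, 0, -0.4, -2, 1, 179, 0, -0.6, -2, 1, 179, 0, -0.8, -2, 1, 179, 0, -1, -2, 1, 179, 0, -1, -2, 1, 179, 0, -1, -2, 1, 179, 0, -1, -2, 1, 179, 0], grip_force=4)

```text
clock: 12.72
eef_pos: [0.4715, 0.2025, 0.18]
tool_rot: [-180.0, -0.0, 5.7]
wrist_force: [0.0, -0.5, 2.1]
grip_width: 0.0168
grip_force: 4.0
```

```bash
python3 - <<'E'
from h import *
exec(open('go.py').read().replace('sys.argv[1:]','[]'))
y=np.radians(5.5);p=s['eef_pos']
# tool frame: x=roaster x, y=-roaster y, z down; arc rows in tool mm relative to level
for th in (0,.1,.2,.3,.4,.5,.6,.7,.8,.9,1.0,1.1,1.2,1.3,1.4,1.5,1.6,1.7,1.8,1.9):
    a=.9-th;print(th,'dy %.0f dz %.0f'%(-(150*(np.sin(a)-np.sin(.9))),-150*(np.cos(a)-np.cos(.9))))
E
```

```text
clock 12.72 [0.4715 0.2025 0.18  ] [-1.7999e+02 -2.0000e-02  5.7200e+00] F [ 0.  -0.5  2.1] w 0.0168 j [-51.  30.  38. 108. -24.  50. -85.]
0 dy -0 dz -0
0.1 dy 10 dz -11
0.2 dy 21 dz -21
0.3 dy 33 dz -31
0.4 dy 46 dz -38
0.5 dy 59 dz -45
0.6 dy 73 dz -50
0.7 dy 88 dz -54
0.8 dy 103 dz -56
0.9 dy 117 dz -57
1.0 dy 132 dz -56
1.1 dy 147 dz -54
1.2 dy 162 dz -50
1.3 dy 176 dz -45
1.4 dy 189 dz -38
1.5 dy 202 dz -31
1.6 dy 214 dz -21
1.7 dy 225 dz -11
1.8 dy 235 dz -0
1.9 dy 244 dz 12
```

Call:
arm_command(rows=[-1, 0, 0, 0, 0, -1, 0, 0, 0, 0, -1, 0, 5, -5, 0, -1, 0, 10, -11, 0, -1, 0, 15, -16, 0, -1, 0, 21, -21, 0, -1, 0, 27, -26, 0, -1, 0, 33, -31, 0, -1, 0, 39, -35, 0, -1, 0, 46, -38, 0, -1, 0, 52, -42, 0, -1, 0, 59, -45, 0, -1, 0, 66, -48, 0, -1, 0, 73, -50, 0, -1, 0, 80, -52, 0, -1, 0, 88, -54, 0, -1, 0, 88, -54, 0, -1, 0, 88, -54, 0], grip_force=15)

```text
clock: 14.22
eef_pos: [0.4787, 0.1165, 0.2358]
tool_rot: [-179.7, 0.1, 5.7]
wrist_force: [-6.1, 4.7, 11.4]
grip_width: 0.0167
grip_force: 15.0
```

```bash
python3 go.py
```

```text
clock 14.22 [0.4787 0.1165 0.2358] [-1.7966e+02  1.3000e-01  5.7500e+00] F [-6.1  4.7 11.4] w 0.0167 j [-45.  24.  41. 106. -19.  57. -79.]
```

Call:
arm_command(rows=[-1, 0, 7, -1, 0, -1, 0, 15, -2, 0, -1, 0, 22, -3, 0, -1, 0, 29, -3, 0, -1, 0, 37, -3, 0, -1, 0, 44, -2, 0, -1, 0, 51, -1, 0, -1, 0, 59, 0, 0, -1, 0, 66, 2, 0, -1, 0, 74, 4, 0, -1, 0, 81, 6, 0, -1, 0, 88, 9, 0, -1, 0, 88, 9, 0, -1, 0, 88, 9, 0, -1, 0, 88, 9, 0])

```text
clock: 15.47
eef_pos: [0.4866, 0.0264, 0.2245]
tool_rot: [180.0, 0.3, 5.7]
wrist_force: [-5.5, 0.1, 1.4]
grip_width: 0.0167
grip_force: 15.0
```

```bash
python3 go.py; python3 - <<'E'
from h import *;from bench import snapshot
s=snapshot('scene');t=snapshot('top')
crop(s,'a.png',240,150,160,130,3);crop(t,'b.png',230,140,160,130,3)
cv2.imwrite('pics/a6.png',cv2.resize(np.hstack([cv2.imread('a.png'),cv2.imread('b.png')]),(800,325)))
E
```

```text
clock 15.47 [0.4866 0.0264 0.2245] [179.98   0.29   5.67] F [-5.5  0.1  1.4] w 0.0167 j [-34.  25.  41. 108. -20.  55. -69.]
```

View pics/a6.png

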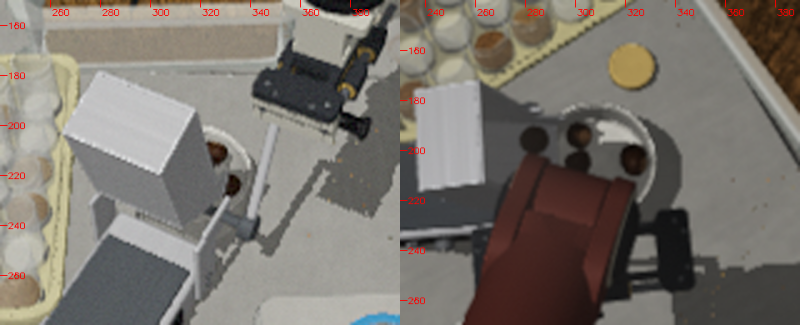

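Tilt is about 1.3. Several chestnuts are in the pot, and one at top-view (280,197) is still on the slope. I'll keep tipping.

Call:
arm_command(rows=[-1, 0, 6, 3, 0, -1, 0, 13, 7, 0, -1, 0, 20, 10, 0, -1, 0, 26, 14, 0, -1, 0, 32, 19, 0, -1, 0, 38, 24, 0, -1, 0, 44, 29, 0, -1, 0, 49, 34, 0, -1, 0, 54, 40, 0, -1, 0, 59, 45, 0, -1, 0, 63, 50, 0, -1, 0, 63, 50, 0, -1, 0, 63, 50, 0, -1, 0, 63, 50, 0, -1, 0, 63, 50, 0, -1, 0, 63, 50, 0])

```text
clock: 16.9
eef_pos: [0.4931, -0.0347, 0.1738]
tool_rot: [-179.9, 0.3, 5.8]
wrist_force: [-4.4, 1.8, -5.6]
grip_width: 0.0162
grip_force: 15.0
```

```bash
python3 go.py; python3 - <<'E'
from h import *;from bench import snapshot
s=snapshot('scene');t=snapshot('top')
crop(s,'a.png',240,150,160,130,3);crop(t,'b.png',230,140,160,130,3)
cv2.imwrite('pics/a7.png',cv2.resize(np.hstack([cv2.imread('a.png'),cv2.imread('b.png')]),(800,325)))
E
```

```text
clock 16.90 [ 0.4931 -0.0347  0.1738] [-179.95    0.28    5.76] F [-4.4  1.8 -5.6] w 0.0162 j [-24.  29.  38. 111. -23.  49. -58.]
```

View pics/a7.png

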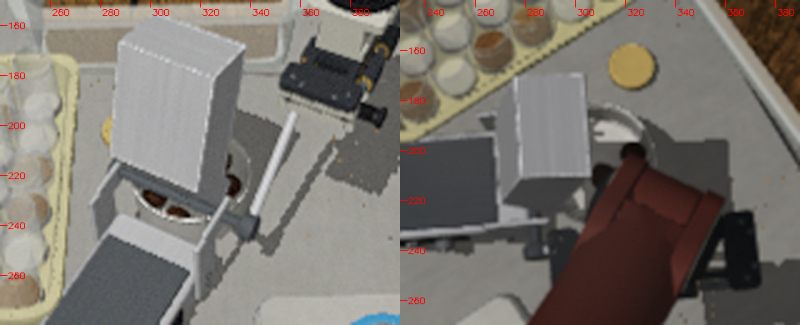

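Tilt is about 1.85 and the pan is upended over the pot. Chestnuts show inside the rim at scene (300,229), (310,233) and (333,223). Next I swing the pan back, then count.

Call:
arm_command(rows=[-1, 0, 0, 0, 0, -1, 0, 0, 0, 0, -1, 0, -4, -5, 0, -1, 0, -14, -16, 0, -1, 0, -25, -26, 0, -1, 0, -37, -36, 0, -1, 0, -50, -43, 0, -1, 0, -63, -50, 0, -1, 0, -77, -55, 0, -1, 0, -92, -59, 0, -1, 0, -107, -61, 0, -1, 0, -122, -62, 0, -1, 0, -136, -61, 0, -1, 0, -151, -59, 0, -1, 0, -151, -59, 0, -1, 0, -151, -59, 0])

```text
clock: 18.33
eef_pos: [0.4834, 0.1177, 0.2358]
tool_rot: [-179.8, -0.5, 5.9]
wrist_force: [0.6, 5.5, 3.4]
grip_width: 0.0161
grip_force: 15.0
```

```bash
python3 go.py; python3 - <<'E'
from h import *;from bench import snapshot
s=snapshot('scene');t=snapshot('top')
crop(s,'a.png',240,150,160,130,3);crop(t,'b.png',230,140,160,130,3)
cv2.imwrite('pics/a8.png',cv2.resize(np.hstack([cv2.imread('a.png'),cv2.imread('b.png')]),(800,325)))
E
```

```text
clock 18.33 [0.4834 0.1177 0.2358] [-179.83   -0.49    5.88] F [0.6 5.5 3.4] w 0.0161 j [-45.  24.  41. 106. -19.  56. -79.]
```

View pics/a8.png

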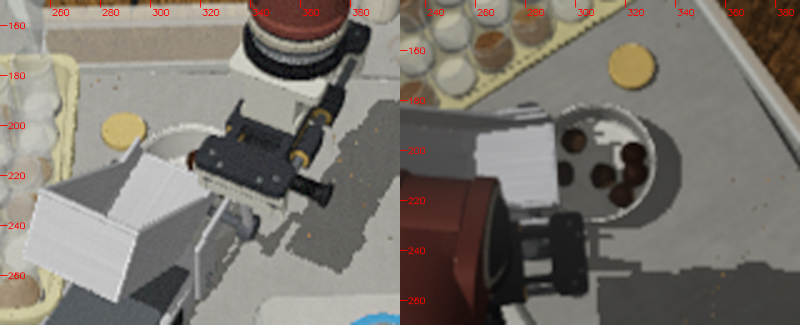

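Six chestnuts are in the pot in the top view, at (299,196), (296,209), (311,210), (323,201), (324,208) and (318,217). Pictures are used up (in fact I've viewed one over the limit of 10), so from here I check by numbers only. Now I finish levelling the pan.

Call:
arm_command(rows=[-1, 0, -8, 2, 0, -1, 0, -15, 4, 0, -1, 0, -22, 6, 0, -1, 0, -29, 9, 0, -1, 0, -36, 12, 0, -1, 0, -42, 16, 0, -1, 0, -49, 19, 0, -1, 0, -55, 23, 0, -1, 0, -61, 28, 0, -1, 0, -67, 33, 0, -1, 0, -73, 38, 0, -1, 0, -78, 43, 0, -1, 0, -83, 49, 0, -1, 0, -88, 54, 0, -1, 0, -90, 57, 0, -1, 0, -90, 57, 0, -1, 0, -90, 57, 0, -1, 0, -90, 57, 0])

```text
clock: 19.93
eef_pos: [0.4742, 0.2027, 0.178]
tool_rot: [179.9, -0.4, 5.6]
wrist_force: [4.0, -2.3, 7.1]
grip_width: 0.0165
grip_force: 15.0
```

```bash
python3 go.py
```

```text
clock 19.93 [0.4742 0.2027 0.178 ] [179.88  -0.35   5.6 ] F [ 4.  -2.3  7.1] w 0.0165 j [-51.  30.  38. 108. -24.  50. -85.]
```

Call:
arm_command(rows=[-1, 0, -3, 3, 0, -1, 0, -4, 5, 0, -1, 0, -4, 5, 0, -1, 0, 0, 0, 0, -0.6, 0, 0, 0, 0, -0.3, 0, 0, 0, 0, -0.1, 0, 0, 0, 0, 0, 0, 0, 0, 0, 0, 0, 0, 0, 0, 0, 0, 0, -15, 0, 0, 0, 0, -35, 0, 0, 0, 0, -60, 0, 0, 0, 0, -95, 0, 0, 0, 0, -130, 0, 0, 0, 0, -165, 0, 0, 0, 0, -180, 0, 0, 0, 0, -180, 0, 0, 0, 0, -180, 0])

```text
clock: 21.43
eef_pos: [0.4708, 0.205, 0.3567]
tool_rot: [-179.9, 0.0, 5.8]
wrist_force: [-0.3, 0.2, -1.1]
grip_width: 0.0464
grip_force: 0.0
```

```bash
python3 go.py .30,.55,.36,5; python3 - <<'E'
from h import *;from bench import snapshot
import pickle
d0=pickle.load(open('d0.pkl','rb'))['scene'];s=snapshot('scene')
# lever/pan same as at start? compare patches by shift
for n,(u,v,w,h) in{'disc':(338,258,20,22),'ball':(304,246,20,20),'panrear':(240,262,50,40),'lid':(278,190,24,24)}.items():
    r=cv2.matchTemplate(s['img'][v-8:v+h+8,u-8:u+w+8],d0['img'][v:v+h,u:u+w],cv2.TM_CCOEFF_NORMED);_,m,_,l=cv2.minMaxLoc(r);print(n,round(m,3),l[0]-8,l[1]-8)
E
```

```text
clock 21.43 [0.4708 0.205  0.3567] [-1.7995e+02  1.0000e-02  5.7800e+00] F [-0.3  0.2 -1.1] w 0.0464 j [-56.  20.  44.  91. -15.  75. -94.]
.30,.55,.36,5 shift mm [-135.2 -360.5   -3. ] turn 0.8
disc 0.958 0 -1
ball 0.973 0 0
panrear 0.458 -8 -4
lid 0.318 -3 0
```

Call:
arm_command(rows=[0, -15, -35, 0, 0, 0, -30, -70, 0, 0, 0, -45, -105, 0, 0, 0, -60, -140, 0, 0, 0, -75, -175, 0, 0, 0, -90, -210, 0, 0, 0, -105, -245, 0, 0, 0, -120, -280, 0, 0, 0, -120, -300, 0, 0, 0, -120, -300, 0, 0, 0, -120, -300, 0, 0, 0, -120, -300, 0, 0])

```text
clock: 22.48
eef_pos: [0.3223, 0.4894, 0.3552]
tool_rot: [179.8, 0.1, 5.6]
wrist_force: [0.4, -0.1, -0.0]
grip_width: 0.0464
grip_force: 0.0
```

```bash
python3 go.py; python3 - <<'E'
from h import *;from bench import snapshot
import pickle
D0=pickle.load(open('d0.pkl','rb'));D2=pickle.load(open('d2.pkl','rb'))
S={n:snapshot(n) for n in('scene','top')}
def cmp(n,cam,D,b):
    u,v,w,h=b;r=cv2.matchTemplate(S[cam]['img'][v-6:v+h+6,u-6:u+w+6],D[cam]['img'][v:v+h,u:u+w],cv2.TM_CCOEFF_NORMED);_,m,_,l=cv2.minMaxLoc(r);print(n,cam,round(m,3),l[0]-6,l[1]-6)
cmp('disc','scene',D0,(338,258,20,22));cmp('panrear','scene',D0,(245,270,40,36));cmp('lid','scene',D0,(278,190,24,24));cmp('shaker','scene',D0,(382,124,26,38))
cmp('panrear','top',D0,(207,188,14,46));cmp('lip','top',D0,(278,180,16,50));cmp('lid','top',D0,(310,155,24,24));cmp('potrim','top',D2,(318,178,20,54))
t=S['top'];m=((t['img'].max(2)<50).astype('uint8'))[180:232,206:334]
n,_,st,c=cv2.connectedComponentsWithStats(m)
for i in range(1,n):
    if st[i,4]>25:print(np.round(c[i]+[206,180],0),st[i,4])
E
```

```text
clock 22.48 [0.3223 0.4894 0.3552] [1.798e+02 8.000e-02 5.600e+00] F [ 0.4 -0.1 -0. ] w 0.0464 j [ -82.   28.   40.   80.  -18.   79. -127.]
disc scene 0.478 5 -4
panrear scene 0.147 6 4
lid scene 0.943 0 0
shaker scene 0.998 0 0
panrear top 0.988 0 0
lip top 0.936 0 0
lid top 0.999 0 0
potrim top 0.159 -6 -6
[299. 196.] 78
[319. 210.] 306
[294. 209.] 75
[214. 220.] 29
```

```bash
python3 -c "
from bench import close_job;print(close_job())"
```

```text
the job is handed in; nothing more can be done
None
```

The job is handed in, result not shown: the pot stands under the lip with six chestnuts counted in it, the pan is level by image match to the start, the shaker and lid are unmoved, and I viewed 11 pictures against the limit of 10.

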